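Open the combination padlock on the hasp and hold it up

ROBOT

A 7-joint arm with a two-finger parallel gripper is mounted at the origin on the work surface. World frame = base frame: x ahead of the robot, y to its left, z up, the work surface at z = 0. Lengths are in m, angles in rad, forces in N, time in s.
With the tool pointing down it reaches from about 0.4 to 0.9 m from the base axis. Payload 5.6 kg.
Tool frame: the origin (TCP) lies between the finger pads; the fingertips stand 11 mm ahead of it and the grasp point (between the pads) lies 8 mm behind it; x points along the fingers, z is the direction in which the jaws open and shut, and the axes are right-handed (so a half turn about x gives the same grasp; the last joint's range is limited). The gripper opens to 92 mm and grips with 3 to 60 N. Pads are 20 mm wide; open, the fingers measure 128 mm over their backs; the gripper's body (75 mm by 189 mm) begins 69 mm behind the grasp point.
Start: joints at [1.278, 0.468, -0.012, 1.603, 0.006, 1.071, -0.056], TCP at [0.161, -0.63, 0.226] pointing down, gripper open.
Joint ranges: [-2.53, 2.53], [-0.31, 2.02], [-1.57, 1.55], [0.28, 2.44], [-1.29, 4.43], [0.15, 1.84], [-2.92, 2.92]. Speed limits (rad/s): [2.57, 2.57, 3.14, 3.14, 3.14, 3.14, 3.14].

INTERFACE

Orientations are given as a 3x3 rotation matrix whose columns are the frame's x, y, z axes.
In Python, from plant import * gives the robot as it stands.
- The arm moves only by the shell command python3 -m creep 'ROWS' [OPENING] [FORCE]. ROWS is JSON, one flat list of numbers, 4 for each row, row after row: the shift along the world's x, y, z in m, then the turn about the world's z in rad. In form: [tx, ty, tz, twist, tx, ty, tz, twist, ...]. A call has 1 to 8 rows; each row shifts and turns the commanded pose from where the row before left it; what a row does not reach is not made up. A row lasts 1/8 s, in which the tool goes at most 62.5 mm and 10.7 degrees, less where a joint would pass 70% of its speed; a pose out of reach is approached as far as the arm can. A call is refused whole if a number of a shift passes 0.0625 or a number of a turn 0.188, either way. A call with a gripper value outside its range is refused whole. OPENING is the closure, from 0 (fully open) to 1 (shut), set as the call begins (- or left out, the last holds). The fingers move at their own pace and stop on an object; FORCE is the grip in N (left out, the last holds). Time passes only in rows, so rows that do not move let the fingers close. It gives the time, the measured TCP pose, the force and the opening at its end, in the units of the state.
- observe(): the state, without advancing time (a new reading comes with each control period).
- snapshot(name): name is "side" or "top"; returns a dict with "img" (480x640x3 uint8, blue, green, red), "z_map" (480x640 float32, m along the optical axis (not along the pixel's ray), 0 where there is no reading), "K" (3x3 intrinsics, pixels), "pose" (4x4, takes a point from camera to world coordinates). Camera axes: x right, y up, looking along -z (the intrinsics and any distortion apply to the point x, -y, -z); pixel columns grow to the right and rows downward; lengths in m; the calibration is good to about 2 mm. A picture is of the moment at which its call begins.
- sign_off(): hands the job in, once; it reports no verdict.
Trained networks look in a picture, given as the dict that the camera call returned (one of the last four; its "shot" number tells which), for a name from the list of things; names that differ only in an ending like _2 or _b are one class to them, and where a whole thing is asked for, a point or a joint stands for the part that bears it (a point fixed in the world has none). Each returns a list of dicts, best first, with "score" (0 to 1); they miss things now and then, are a little off and sometimes report something else, mostly with a low value. They report only what shows in the picture. A call takes as long as a camera call. They do not tell look-alikes from the thing itself.
- trace(picture, label): "pixels" (480x640 bool, what is visible of it) and "box" ([left, top, width, height] in pixels, round what is visible of it).
The state is a dict: "time_s": time; "q": joint angles; "dq": joint speeds; "tau": joint torques, N m; "tcp_pos": TCP position; "ee_rot": TCP orientation; "contact_force": force on the tool from outside, world axes, zero at the start; "ft_torque": the same for the moment, N m; "gripper_width": finger opening in m.
Only numpy, scipy, OpenCV 4.12 (cv2) and the standard library are available. Lean on these libraries where they do the work, as an engineer would, in place of code of your own. Each camera call takes 0.05 s, during which the arm holds its last target. There are 200 camera calls.

TASK

Pull the dust cap off the dial of the padlock lying in the hasp cradle and set it down on the bench beside the cradle, rim down. Turn the dial, feeling its clicks, until its bar lies in line with the shackle, then pull the shackle all the way out while the lock stays in the cradle. Finally lift the open lock off the staple and finish while still holding it level and still, well clear above the bench (about 15 cm up); leave the other things where they are.

Things in the scene. Friction and masses are not known exactly. Their poses are not given: they have to be found in the camera images.
- station: Hasp station fixed to the bench: grey block 76 x 72 x 20 mm with a cradle (walls to z 29 mm) for the lock and a 24 mm wide tongue out to x = -68 mm; on it, inside the shackle loop, a staple with a hook head (x -88 to -48, 14 mm wide, z 41.5 to 49 mm) over the closed bow: a closed lock cannot be lifted, an open one comes straight up. Origin: underside centre; axes as the lock's.
- lock: Brass padlock lying flat in the cradle (1.5 mm play), dial up: case 62 x 62 x 26 mm, 0.45 to 0.7 kg in all. Origin: underside centre of the case, 20 mm above the bench, on the dial's axis. -x is the way the shackle points and pulls out; z up. On the case top: a boss (radius 23.5, z 26 to 35 mm), above it the dial, over both the cap. Open, it can be lifted by the dial's bar.
- cap: Grey ribbed plastic dust cap, a round cup 60 mm across and 37 mm high, open side down over the dial, on the case top (rim 46 mm above the bench). Origin: centre of the open rim; z up through its closed top. About 40 g; two spring catches hold it: it comes straight up with 5 to 12 N. The case is wider than the cap: grip the cap's upper half from above, across.
- dial (a joint): Dial angle, rad, counterclockwise from above positive, no stops. At 0 or 3.14 (both ends of the bar are alike) the bar lies along the lock's x, in line with the shackle: unlocked, within about 0.1; elsewhere the shackle is blocked. Sprung clicks every 0.628 rad from 0 pull it into place; turning takes about 0.1 N m. Starts at 0.5 to 2.64, settling on click 0.63, 1.26, 1.88 or 2.51.
- dial_grip (a point): Middle of the dial's black bar, on the dial's axis, 49 mm above the lock's underside. Bar 40 x 12 mm, 18 mm high (40 to 58 mm above the lock's underside), white line along its top; x runs along the bar. At its foot a round skirt of radius 22 mm spreads under it, so fingertips stay above 40 mm.
- shackle (a joint): How far the shackle is pulled out of the case, m: 0 closed, 0.030 fully out (stop). Stays where it is left; friction about 2 N when the dial is set, else blocked after 1 mm.
- shackle_grip (a point): Midway between the shackle's two legs, 13 mm above the lock's underside, 60 mm from the dial's axis when closed; moves with the shackle. Steel U of 9 mm round bar, 49 mm wide outside, legs along the lock's x, bow's centre line 76 mm from the dial's axis when closed. Take it from above across both legs from outside; 25 mm free beside each leg.
- part1: Turned steel part, a grooved cylinder 40 mm in diameter, 60 mm high; bystander, leave alone. Origin: centre of its underside.
- part2: Turned steel part, as part1; bystander, leave alone. Origin: centre of its underside.
- part3: Turned steel part, as part1; bystander, leave alone. Origin: centre of its underside.
- wrench: Open-ended wrench lying on the bench; bystander, leave alone. Origin: the middle of its length, underside; it lies along its x.
- oil: White oil bottle, 56 mm in diameter, 150 mm high; bystander, leave alone. Origin: centre of its underside.
- mug: White mug, 76 mm in diameter, 85 mm high, handle at its +y; bystander, leave alone. Origin: centre of its underside.
- driver: Screwdriver lying on the bench; bystander, leave alone. Origin: the middle of its length, underside; it lies along its x.
Not all that is in view belongs to the job. Leave any orange look-alike of the cap alone.

How it is judged:
On the way, in this order (a step that is already met when the one before it is completed fails the run):
1. the dust cap is off and stands rim down on the bench, clear of the lock (horizontal distance between cap and lock above 0.07 m and height (world z) of cap below 0.008 m and angle between cap's own z axis and vertical below 0.15 rad), for 0.2 s.
2. the dial stands on the opening click, the bar in line with the shackle, the shackle still in ((value of joint dial between -3.262 and -3.022 rad or value of joint dial between -0.12 and 0.12 rad or value of joint dial between 3.022 and 3.262 rad or value of joint dial between 6.163 and 6.403 rad) and value of joint shackle below 0.006 m), for 0.2 s.
3. the shackle is pulled out (24 mm or more) while the lock lies in the cradle (value of joint shackle above 0.024 m and z of lock in the frame of station below 0.026 m and horizontal distance between lock and station below 0.008 m), for 0.2 s.
At the end, for the whole second after the job is handed in: The gripper holds the open lock, underside over 100 mm up, level within 0.3 rad, still (under 0.03 m/s, 0.3 rad/s), shackle out over 22 mm, clear of the station; the cap stands rim down on the bench (rim under 8 mm up, tilt under 0.15 rad), over 60 mm from the station's centre, let go, at rest (height (world z) of lock above 0.1 m and angle between lock's own z axis and vertical below 0.3 rad and value of joint shackle above 0.022 m and linear speed of lock below 0.03 m/s and angular speed of lock below 0.3 rad/s and contact force between the fingers and lock above 1 N and contact force between lock and station below 0.1 N and height (world z) of cap below 0.008 m and angle between cap's own z axis and vertical below 0.15 rad and horizontal distance between cap and station above 0.06 m and linear speed of cap below 0.02 m/s and contact force between the fingers and cap below 0.1 N); the arm keeps its last pose, push and grip.
It fails at once if a bystander (a turned steel part, the wrench, oil bottle, mug or screwdriver) is shifted by more than 30 mm (distance of any of part1, part2, part3, wrench, oil, mug, driver from where it was at the start of the episode above 0.03 m).
It also fails if it takes over 64 s, if anything falls off the work surface, if the arm or the gripper's body presses on something with over 40 N, if the wrist force passes 120 N, or if a joint passes its speed limit or range.

## Working session

There is one attempt and no reset: what is moved stays moved. The work goes in short steps, Python scripts to look and compute and a shell command to move; the robot and the scene stay as the last step left them, time stands still between calls to the robot, and variables do not carry over. Pictures are saved under pics/ and viewed, about 8 in all and at most 12, crops included, and the job is handed in when it is done.

```bash
mkdir -p pics; cat > h.py <<'E'
from plant import *
import numpy as np, cv2
def pts(s,mask=None):
    z=s["z_map"]; K=s["K"]
    m=(z>0) if mask is None else (mask&(z>0))
    v,u=np.nonzero(m); d=z[m]
    c=np.stack([(u-K[0,2])/K[0,0]*d,-(v-K[1,2])/K[1,1]*d,-d,np.ones_like(d)])
    return (s["pose"]@c)[:3].T,u,v
E
python3 - <<'E'
from h import *
for n in("top","side"):
    s=snapshot(n); cv2.imwrite(f"pics/{n}0.png",s["img"])
    print(n,s["pose"].round(3).tolist(),s["K"].round(1).tolist())
    for l in("lock","cap","station","shackle_grip"):
        for r in trace(s,l)[:3]:
            p,u,v=pts(s,r["pixels"])
            print(l,round(r["score"],2),r["box"],np.median(p,0).round(3),np.percentile(p,[2,98],axis=0).round(3).tolist())
o=observe();print(o["tcp_pos"],o["ee_rot"],o["gripper_width"],o["time_s"])
E
```

```text
top [[-0.023, 0.972, -0.232, 0.268], [-1.0, -0.022, 0.01, -0.008], [0.005, 0.232, 0.973, 1.309], [0.0, 0.0, 0.0, 1.0]] [[575.2, 0.0, 315.2], [0.0, 575.2, 233.8], [0.0, 0.0, 1.0]]
lock 0.7 [293.4, 190.9, 44.7, 39.9] [ 0.614 -0.026  0.042] [[0.584, -0.077, 0.023], [0.67, 0.032, 0.058]]
lock 0.34 [190.8, 302.0, 45.5, 47.5] [0.39  0.218 0.024] [[0.337, 0.167, 0.013], [0.429, 0.255, 0.031]]
cap 0.97 [295.3, 193.6, 25.9, 31.7] [ 0.617 -0.006  0.083] [[0.594, -0.032, 0.057], [0.646, 0.019, 0.088]]
cap 0.81 [363.5, 217.9, 22.7, 26.1] [ 0.579 -0.155  0.037] [[0.553, -0.183, 0.004], [0.607, -0.129, 0.042]]
cap 0.69 [257.4, 241.4, 29.6, 28.9] [0.519 0.08  0.037] [[0.494, 0.053, 0.0], [0.548, 0.106, 0.043]]
station 0.59 [286.6, 190.9, 54.9, 44.3] [ 0.636 -0.045  0.027] [[0.576, -0.081, 0.009], [0.661, 0.037, 0.054]]
shackle_grip 0.46 [310.8, 190.2, 30.2, 24.6] [ 0.646 -0.056  0.036] [[0.619, -0.082, -0.002], [0.676, -0.027, 0.044]]
side [[-0.969, 0.185, -0.165, 0.35], [-0.248, -0.693, 0.676, 0.726], [0.011, 0.696, 0.718, 0.878], [0.0, 0.0, 0.0, 1.0]] [[547.2, 0.0, 321.2], [0.0, 547.2, 239.8], [0
[... 281 characters left out ...]
[[0.554, -0.176, 0.005], [0.605, -0.124, 0.039]]
cap 0.64 [297.0, 282.3, 33.6, 35.8] [0.519 0.093 0.035] [[0.494, 0.031, -0.0], [0.547, 0.112, 0.039]]
station 0.79 [259.8, 221.8, 41.2, 59.5] [0.616 0.025 0.021] [[0.574, -0.077, -0.0], [0.665, 0.046, 0.05]]
shackle_grip 0.55 [212.1, 240.5, 21.8, 34.6] [0.73  0.038 0.044] [[0.716, -0.005, -0.001], [0.754, 0.047, 0.062]]
shackle_grip 0.53 [266.7, 230.4, 1.6, 0.6] [ 0.668 -0.059  0.035] [[0.666, -0.063, 0.035], [0.67, -0.055, 0.037]]
[ 0.1606638  -0.6298193   0.22554535] [[-2.79160239e-05  9.68973660e-01  2.47164003e-01]
 [ 5.23736019e-05  2.47164004e-01 -9.68973659e-01]
 [-9.99999998e-01 -1.41050227e-05 -5.76484770e-05]] 0.09180037571023589 0.5
```

```bash
python3 - <<'E'
import cv2,numpy as np
a=cv2.imread("pics/top0.png")[150:300,200:400];cv2.imwrite("pics/a.png",cv2.resize(a,None,fx=4,fy=4,interpolation=2))
E
```

```text
(no output)
```

View pics/top0.png

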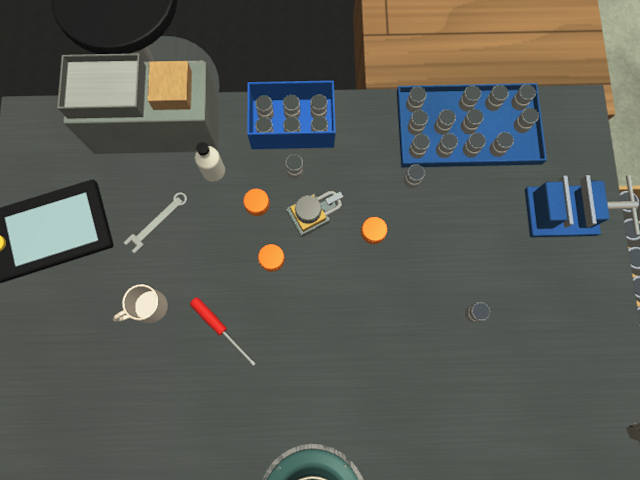

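View pics/a.png

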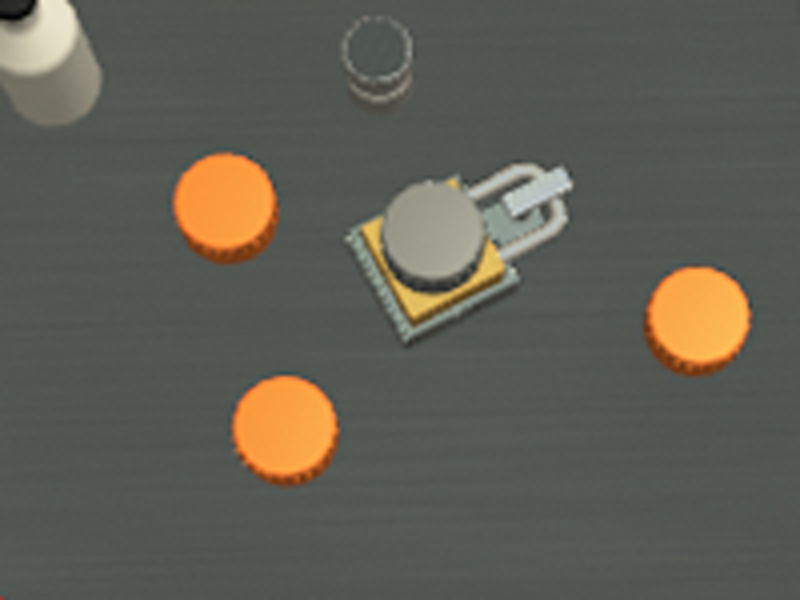

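The real cap is the grey ribbed one on the brass case, at (308,208). The orange caps at (256,201), (271,257) and (374,230) stand on the bench and are look-alikes. The shackle and hook point right and slightly up, with the hook at about (334,198). Next I measure the axis and yaw.

```bash
python3 - <<'E'
from h import *
for n in("top","side"):
    s=snapshot(n)
    p,u,v=pts(s); bgr=s["img"][v,u].astype(int)
    near=np.hypot(p[:,0]-.617,p[:,1]+.005)<.13
    t=near&(p[:,2]>.076)&(p[:,2]<.095)&(np.ptp(bgr,axis=1)<40)
    c,r=cv2.minEnclosingCircle(p[t,:2].astype(np.float32)); print(n,"cap",np.array(c).round(4),round(r,4),np.median(p[t,2]).round(4),t.sum())
    br=near&(p[:,2]>.04)&(p[:,2]<.052)&(bgr[:,2]-bgr[:,0]>50)&(np.hypot(p[:,0]-.617,p[:,1]+.005)<.055)
    print("brass",cv2.minAreaRect(p[br,:2].astype(np.float32)),br.sum())
    hk=near&(p[:,2]>.043)&(p[:,2]<.055)&(np.hypot(p[:,0]-.617,p[:,1]+.005)>.045)&(np.ptp(bgr,axis=1)<40)
    print("hook",cv2.minAreaRect(p[hk,:2].astype(np.float32)),p[hk].mean(0).round(4),hk.sum())
    d=p[hk,:2].mean(0)-np.array(c); print("dir",np.degrees(np.arctan2(d[1],d[0])),np.linalg.norm(d))
    for l in("part1","oil","mug","wrench","driver"):
        for r in trace(s,l)[:3]: print(l,round(r["score"],2),np.median(pts(s,r["pixels"])[0],0).round(3))
E
```

```text
top cap [ 0.6213 -0.0057] 0.0296 0.0835 512
brass ((0.6216835975646973, -0.0055382996797561646), (0.06227916479110718, 0.061421167105436325), 27.741535186767578) 174
hook ((0.6907107830047607, -0.020095638930797577), (0.1489446759223938, 0.045774735510349274), 48.872825622558594) [ 0.6662 -0.0482  0.049 ] 146
dir -43.40311352282436 0.06182242129079892
part1 0.79 [ 0.386 -0.369  0.06 ]
part1 0.68 [ 0.699 -0.252  0.059]
part1 0.65 [0.728 0.024 0.059]
oil 0.79 [0.728 0.211 0.099]
oil 0.32 [ 0.619 -0.035  0.039]
mug 0.6 [0.42  0.366 0.036]
wrench 0.78 [0.608 0.36  0.007]
wrench 0.29 [0.386 0.214 0.023]
driver 0.98 [0.385 0.214 0.022]
driver 0.48 [0.729 0.212 0.099]
side cap [ 0.6195 -0.0025] 0.0305 0.0823 496
brass ((0.6201772689819336, -0.000974997878074646), (0.06187135726213455, 0.06269758939743042), 27.370393753051758) 215
hook ((0.6869525909423828, -0.013322323560714722), (0.1530897468328476, 0.0266723670065403), 60.42574691772461) [ 0.6896 -0.015   0.0488] 113
dir -10.14634780420868 0.0712179795477838
part1 0.79 [ 0.701 -0.24   0.043]
part1 0.69 [ 0.385 -0.36   0.04 ]
part1 0.63 [0.73  0.038 0.048]
oil 0.88 [0.73  0.235 0.086]
mug 0.85 [0.42  0.349 0.046]
mug 0.52 [0.613 0.025 0.02 ]
wrench 0.64 [0.61  0.36  0.007]
wrench 0.21 [0.608 0.022 0.043]
driver 0.77 [0.386 0.224 0.021]
```

Axis is about (0.6205, -0.0035), and the case yaw puts the shackle direction at about -62.5°, so the jaws belong at 27.5°. That agrees with the picture. Approaching now.

```bash
python3 -m creep '[0.033,0.0445,0,0.129,0.033,0.0445,0,0.129,0.033,0.0445,0,0.129,0.033,0.0445,0,0.129,0.033,0.0445,0,0.129,0.033,0.0445,0,0.129,0.033,0.0445,0,0.129,0.033,0.0445,0,0.129]' 0; python3 -m creep '[0.033,0.0445,0,0.129,0.033,0.0445,0,0.129,0.033,0.0445,0,0.129,0.033,0.0445,0,0.129,0.033,0.0445,0,0.129,0.033,0.0445,0,0.129,0,0,0,0,0,0,0,0]'; cat >> h.py <<'E'
def st():
    o=observe(); R=o["ee_rot"]; print("t",o["time_s"],"tcp",o["tcp_pos"].round(4),"jaw",np.degrees(np.arctan2(R[1,2],R[0,2])).round(2),"F",np.round(o["contact_force"],2),"T",np.round(o["ft_torque"],2),"w",round(float(o["gripper_width"]),4),"q",np.round(o["q"],2))
E
python3 -c "from h import *;st()"
```

```text
time_s: 2.1
tcp_pos: [0.4256, -0.2725, 0.226]
ee_rot: [[0.001, 0.281, 0.96], [-0.001, 0.96, -0.281], [-1.0, -0.001, 0.001]]
contact_force: [0.4, -0.7, 0.8]
gripper_width: 0.0917
time_s: 3.1
tcp_pos: [0.6223, -0.0075, 0.2252]
ee_rot: [[-0.001, -0.465, 0.885], [-0.001, 0.885, 0.465], [-1.0, -0.0, -0.001]]
contact_force: [0.0, -0.1, -0.1]
gripper_width: 0.0919
t 3.1 tcp [ 0.6223 -0.0075  0.2252] jaw 27.74 F [ 0.   -0.15 -0.12] T [-0.07 -0.13 -0.02] w 0.0919 q [ 0.41  0.51 -0.62  1.64  0.32  1.1   0.18]
```

```bash
python3 -m creep '[-0.0018,0.004,-0.045,0,0,0,-0.045,0,0,0,-0.04,0,0,0,-0.02,0,0,0,-0.011,0,0,0,0,0]' 0; python3 -m creep '[0,0,0,0,0,0,0,0,0,0,0,0,0,0,0,0,0,0,0,0]' 1 35; python3 -c "from h import *;st()"
```

```text
time_s: 3.85
tcp_pos: [0.6211, -0.0033, 0.065]
ee_rot: [[0.0, -0.466, 0.885], [-0.0, 0.885, 0.466], [-1.0, -0.0, 0.0]]
contact_force: [0.0, 0.2, -0.0]
gripper_width: 0.0918
time_s: 4.47
tcp_pos: [0.6211, -0.0029, 0.065]
ee_rot: [[0.001, -0.466, 0.885], [-0.0, 0.885, 0.466], [-1.0, -0.0, 0.0]]
contact_force: [-0.7, -0.6, 2.2]
gripper_width: 0.0575
t 4.475 tcp [ 0.6211 -0.0029  0.065 ] jaw 27.78 F [-0.73 -0.55  2.15] T [-0.04  0.03 -0.12] w 0.0575 q [ 0.34  0.69 -0.53  1.76  0.46  0.82  0.07]
```

```bash
python3 -m creep '[0,0,0.004,0,0,0,0.006,0,0,0,0.01,0,0,0,0.03,0,0,0,0.03,0,0,0,0,0]'; python3 - <<'E'
from h import *
st(); s=snapshot("side"); cv2.imwrite("pics/b.png",cv2.resize(s["img"][160:310,190:390],None,fx=4,fy=4,interpolation=2))
E
```

```text
time_s: 5.22
tcp_pos: [0.6232, -0.0022, 0.1483]
ee_rot: [[0.007, -0.466, 0.885], [0.0, 0.885, 0.466], [-1.0, -0.003, 0.006]]
contact_force: [0.1, 0.3, -0.6]
gripper_width: 0.0578
t 5.225 tcp [ 0.6232 -0.0022  0.1483] jaw 27.8 F [ 0.07  0.32 -0.62] T [-0.03 -0.18 -0.02] w 0.0578 q [ 0.38  0.59 -0.59  1.71  0.39  0.95  0.13]
```

View pics/b.png

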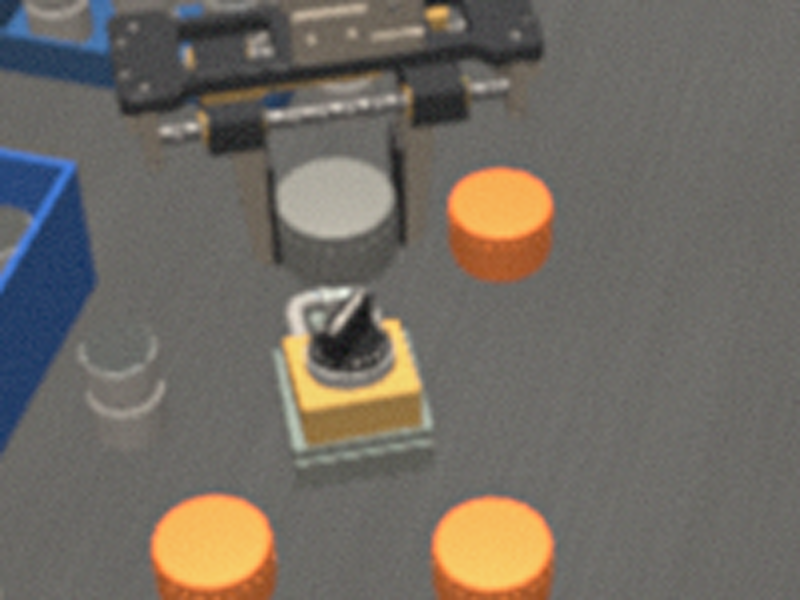

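The cap is off, level in the jaws, and the dial is exposed with the lock still seated. I'll set the cap at about (0.48, -0.06), which is free bench.

```bash
python3 -m creep '[-0.036,-0.0145,0,0,-0.036,-0.0145,0,0,-0.036,-0.0145,-0.03,0,-0.036,-0.0145,-0.04,0,0,0,-0.03,0,0,0,-0.015,0,0,0,-0.008,0,0,0,0,0]'; python3 -c "from h import *;st()"
```

```text
time_s: 6.28
tcp_pos: [0.4773, -0.0604, 0.0215]
ee_rot: [[0.0, -0.467, 0.884], [0.0, 0.884, 0.467], [-1.0, 0.0, 0.0]]
contact_force: [-0.2, 0.0, 0.3]
gripper_width: 0.058
t 6.275 tcp [ 0.4773 -0.0604  0.0215] jaw 27.83 F [-0.22  0.03  0.3 ] T [ 0.   -0.08 -0.04] w 0.058 q [ 0.46  0.58 -0.49  2.11  0.51  0.57  0.09]
```

```bash
python3 -m creep '[0,0,-0.002,0,0,0,-0.0015,0,0,0,0,0]'; python3 -c "from h import *;st()"; python3 -m creep '[0,0,0,0,0,0,0,0,0,0,0,0,0,0,0.03,0,0,0,0.05,0,0,0,0.06,0,0,0,0.04,0,0,0,0,0]' 0; python3 - <<'E'
from h import *
st()
for n in ("top","side"):
    s=snapshot(n)
    if n=="top":cv2.imwrite("pics/c.png",cv2.resize(s["img"][150:300,220:400],None,fx=4,fy=4,interpolation=2))
    p,u,v=pts(s); bgr=s["img"][v,u].astype(int)
    r=np.hypot(p[:,0]-.6205,p[:,1]+.0035)
    b=(r<.024)&(p[:,2]>.07)&(p[:,2]<.085)
    print(n,"bar",cv2.minAreaRect(p[b,:2].astype(np.float32)),b.sum(),np.median(p[b,2]) if b.any() else 0)
    w=b&(bgr.min(1)>110)
    if w.sum()>4: print("white",w.sum(),p[w].mean(0).round(4),cv2.fitLine(p[w,:2].astype(np.float32),2,0,.01,.01).ravel())
    c=(np.hypot(p[:,0]-.477,p[:,1]+.06)<.045)&(p[:,2]>.03)
    c=c&(p[:,2]<.05);print("cap",cv2.minEnclosingCircle(p[c,:2].astype(np.float32)),np.median(p[c,2]))
E
```

```text
time_s: 6.65
tcp_pos: [0.4775, -0.0608, 0.0189]
ee_rot: [[0.001, -0.466, 0.885], [-0.001, 0.885, 0.466], [-1.0, -0.001, 0.001]]
contact_force: [-0.3, 0.5, 4.4]
gripper_width: 0.0576
t 6.65 tcp [ 0.4775 -0.0608  0.0189] jaw 27.79 F [-0.3   0.48  4.38] T [-0.01  0.16 -0.02] w 0.0576 q [ 0.46  0.59 -0.49  2.11  0.51  0.56  0.08]
time_s: 7.65
tcp_pos: [0.4787, -0.0611, 0.201]
ee_rot: [[0.006, -0.466, 0.885], [-0.002, 0.885, 0.466], [-1.0, -0.005, 0.004]]
contact_force: [0.5, 0.0, -0.6]
gripper_width: 0.092
t 7.65 tcp [ 0.4787 -0.0611  0.201 ] jaw 27.75 F [ 0.48  0.04 -0.6 ] T [-0.03 -0.05  0.04] w 0.092 q [ 0.66  0.3  -0.7   2.    0.24  0.92  0.32]
top bar ((0.6257582902908325, 0.0017063086852431297), (0.011551957577466965, 0.024954181164503098), 5.289276123046875) 28 0.08243618355965388
white 5 [0.6252 0.0015 0.0828] [ 0.18351708 -0.9830165   0.62523985  0.00151471]
cap ((0.4730569124221802, -0.05178103595972061), 0.025134095922112465) 0.0378551690250889
side bar ((0.6219013333320618, -0.0048530977219343185), (0.022854110226035118, 0.043309975415468216), 10.125539779663086) 134 0.07969452230048957
white 31 [ 0.6231 -0.0095  0.0813] [ 0.03663347  0.9993288   0.62305003 -0.00946575]
cap ((0.47752147912979126, -0.05959448590874672), 0.030113857239484787) 0.03620263305425181
```

View pics/c.png

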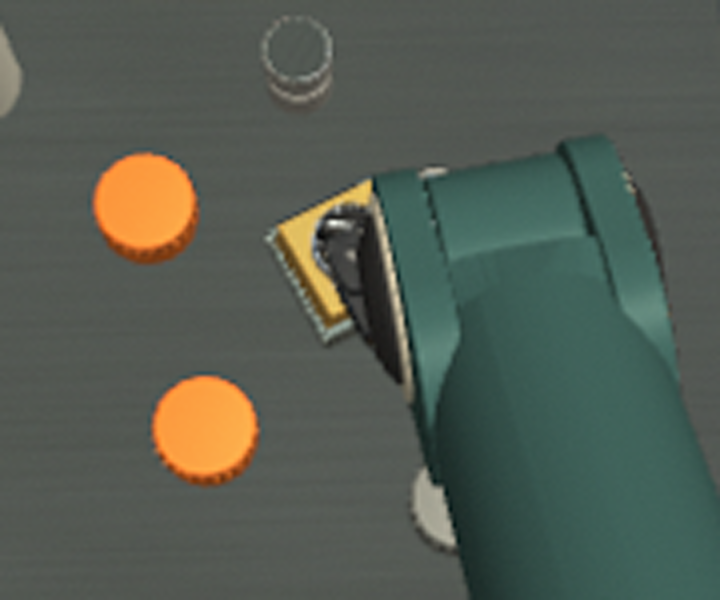

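Top view: the arm hides most of the lock, and the cap stands at (440,510). The side view is clear, so I'll rectify it at the bar's top plane.

```bash
python3 - <<'E'
from h import *
s=snapshot("side"); K=s["K"]; T=np.linalg.inv(s["pose"])
# ortho: right=-y, up=+x, 0.25mm/px about axis
N=480; i,j=np.mgrid[0:N,0:N]
def ortho(z):
    X=.6205+(N/2-i)*.00025; Y=-.0035-(j-N/2)*.00025
    c=T@np.stack([X.ravel(),Y.ravel(),np.full(X.size,z),np.ones(X.size)])
    u=K[0,0]*c[0]/-c[2]+K[0,2]; v=K[1,1]*(-c[1])/-c[2]+K[1,2]
    return cv2.remap(s["img"],u.reshape(N,N).astype(np.float32),v.reshape(N,N).astype(np.float32),2)
o=ortho(.078); cv2.imwrite("pics/d.png",o)
g=o.min(2)[140:340,140:340]; m=g>110
ii,jj=np.nonzero(m); x=(N/2-140-ii)*.25; y=-(jj+140-N/2)*.25
print(m.sum(),x.mean(),y.mean())
E
```

```text
14807 9.826264604578915 -4.471854528263659
```

View pics/d.png

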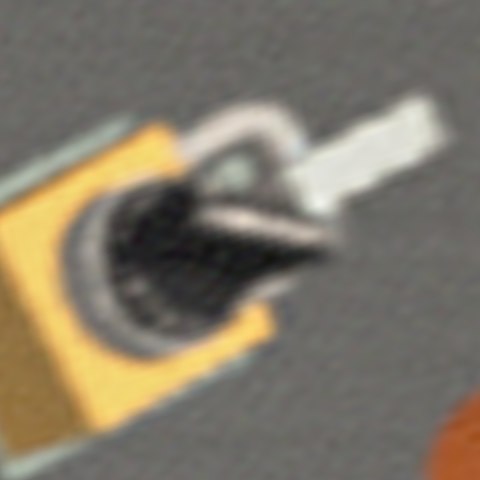

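The bar line runs (200,212) to (335,238) in the ortho view, a bearing of about 79°. That matches the 2.51 click (81.5°), so a +0.63 turn brings it to 3.14. The line's offset from the axis looks larger than expected, so I'll swing aside for one clear top view.

```bash
python3 -m creep '[0,-0.05,0,-0.158,0,-0.06,0,-0.158,0,-0.06,0,-0.158,0,-0.05,0,-0.158,0,0,0,0]'; python3 - <<'E'
from h import *
st()
s=snapshot("top"); K=s["K"]; T=np.linalg.inv(s["pose"])
N=480; i,j=np.mgrid[0:N,0:N]
def ortho(z):
    X=.6205+(N/2-i)*.0003; Y=-.0035-(j-N/2)*.0003
    c=T@np.stack([X.ravel(),Y.ravel(),np.full(X.size,z),np.ones(X.size)])
    u=K[0,0]*c[0]/-c[2]+K[0,2]; v=K[1,1]*(-c[1])/-c[2]+K[1,2]
    return cv2.remap(s["img"],u.reshape(N,N).astype(np.float32),v.reshape(N,N).astype(np.float32),2)
o=ortho(.078); cv2.imwrite("pics/e.png",o)
p,u,v=pts(s); bgr=s["img"][v,u].astype(int)
b=(np.hypot(p[:,0]-.6205,p[:,1]+.0035)<.035)&(p[:,2]>.07)&(p[:,2]<.09)
print("bar",cv2.minAreaRect(p[b,:2].astype(np.float32)),b.sum(),p[b].mean(0))
br=(p[:,2]>.04)&(p[:,2]<.052)&(bgr[:,2]-bgr[:,0]>50)&(np.hypot(p[:,0]-.62,p[:,1]+.004)<.055)
print("brass",cv2.minAreaRect(p[br,:2].astype(np.float32)))
hk=(p[:,2]>.043)&(p[:,2]<.06)&(np.hypot(p[:,0]-.652,p[:,1]+.064)<.035)&(bgr.min(1)>130)
print("hook",cv2.minAreaRect(p[hk,:2].astype(np.float32)),p[hk].mean(0))
c=(np.hypot(p[:,0]-.477,p[:,1]+.06)<.05)&(p[:,2]>.03)&(p[:,2]<.05)
print("cap",cv2.minEnclosingCircle(p[c,:2].astype(np.float32)),np.median(p[c,2]),p[c,2].std())
E
```

```text
time_s: 8.43
tcp_pos: [0.4749, -0.2848, 0.1956]
ee_rot: [[-0.004, 0.154, 0.988], [0.001, 0.988, -0.154], [-1.0, 0.0, -0.004]]
contact_force: [-1.1, 0.2, -0.3]
gripper_width: 0.0918
t 8.425 tcp [ 0.4749 -0.2848  0.1956] jaw -8.86 F [-1.09  0.22 -0.27] T [-0.01 -0.05  0.05] w 0.0918 q [ 0.85  0.39 -0.46  1.84  0.21  0.96  0.14]
bar ((0.6176729798316956, -0.006909852847456932), (0.042117372155189514, 0.023740394040942192), 84.8021240234375) 134 [ 0.621306   -0.00708605  0.0805633 ]
brass ((0.6201067566871643, -0.0034112371504306793), (0.06293661892414093, 0.06418607383966446), 29.725669860839844)
hook ((0.6529088616371155, -0.06586118042469025), (0.014522185549139977, 0.03832373023033142), 31.024477005004883) [ 0.65281575 -0.06567086  0.04977446]
cap ((0.47842079401016235, -0.06388785690069199), 0.029564866796135902) 0.03744160921167161 0.0027518484603623605
```

View pics/e.png

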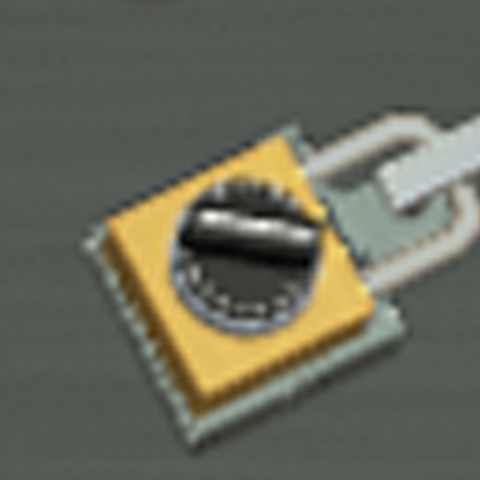

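The bar bearing of about 80° is confirmed. Axis is about (0.6215, -0.0055), and the hook (68 mm along) agrees. Moving over the bar.

```bash
python3 -m creep '[0.0244,0.0466,0,0,0.0244,0.0466,0,0,0.0244,0.0466,0,0,0.0244,0.0466,0,0,0.0244,0.0466,0,0,0.0244,0.0466,-0.02,0,0,0,-0.03,0,0,0,0,0]' 0; python3 -c "from h import *;st()"
```

```text
time_s: 9.48
tcp_pos: [0.6204, 0.0009, 0.1448]
ee_rot: [[-0.007, 0.142, 0.99], [0.001, 0.99, -0.142], [-1.0, -0.0, -0.007]]
contact_force: [0.3, 0.3, 0.3]
gripper_width: 0.092
t 9.475 tcp [0.6204 0.0009 0.1448] jaw -8.17 F [0.35 0.3  0.34] T [-0.09 -0.1   0.03] w 0.092 q [ 0.31  0.57 -0.5   1.71  0.32  0.95 -0.46]
```

```bash
python3 -m creep '[0,0,-0.03,0,0,0,-0.02,0,0,0,0,0,0,0,0,0]'; python3 -c "from h import *;st()"
```

```text
time_s: 9.98
tcp_pos: [0.6238, -0.0013, 0.0991]
ee_rot: [[0.001, 0.147, 0.989], [0.0, 0.989, -0.147], [-1.0, 0.0, 0.001]]
contact_force: [0.2, -0.1, -0.4]
gripper_width: 0.0918
t 9.975 tcp [ 0.6238 -0.0013  0.0991] jaw -8.44 F [ 0.24 -0.09 -0.37] T [-0.06 -0.12 -0.01] w 0.0918 q [ 0.29  0.63 -0.47  1.74  0.36  0.86 -0.49]
```

```bash
python3 -m creep '[-0.002,-0.004,-0.012,0,0,0,-0.0125,0,0,0,0,0,0,0,0,0]'; python3 -c "from h import *;st()"; python3 -m creep '[0,0,0,0,0,0,0,0,0,0,0,0,0,0,0,0,0,0,0,0,0,0,0,0,0,0,0,0]' 1 30;  python3 -c "from h import *;st()"
```

```text
time_s: 10.48
tcp_pos: [0.6213, -0.005, 0.0735]
ee_rot: [[-0.0, 0.146, 0.989], [0.0, 0.989, -0.146], [-1.0, 0.0, -0.0]]
contact_force: [0.5, 0.8, -0.9]
gripper_width: 0.0919
t 10.475 tcp [ 0.6213 -0.005   0.0735] jaw -8.41 F [ 0.5   0.76 -0.94] T [-0.05 -0.12  0.01] w 0.0919 q [ 0.29  0.66 -0.46  1.76  0.38  0.82 -0.5 ]
time_s: 11.35
tcp_pos: [0.6178, -0.0042, 0.0751]
ee_rot: [[-0.008, 0.146, 0.989], [-0.001, 0.989, -0.146], [-1.0, -0.002, -0.007]]
contact_force: [-13.4, 0.2, 18.9]
gripper_width: 0.029
t 11.35 tcp [ 0.6178 -0.0042  0.0751] jaw -8.41 F [-13.44   0.22  18.86] T [ 0.2   3.15 -0.01] w 0.029 q [ 0.29  0.66 -0.46  1.76  0.38  0.82 -0.5 ]
```

```bash
python3 - <<'E'
from h import *
s=snapshot("side"); st(); cv2.imwrite("pics/f.png",cv2.resize(s["img"][180:290,220:340],None,fx=5,fy=5,interpolation=2))
E
```

```text
t 11.4 tcp [ 0.6177 -0.0042  0.0751] jaw -8.41 F [-14.18   0.67  19.02] T [ 0.29  3.15 -0.05] w 0.0286 q [ 0.29  0.66 -0.46  1.76  0.38  0.82 -0.5 ]
```

View pics/f.png

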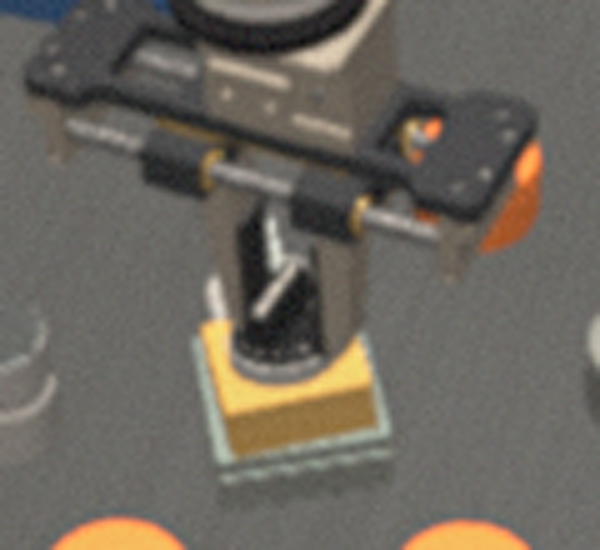

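The -x finger seems to be riding on the skirt: width is 29 mm with 19 N upward, and the bar is not clamped. I'll open, raise 4 mm and re-close in stages.

```bash
python3 -m creep '[0,0,0,0,0,0,0,0,0,0,0.0045,0,0,0,0,0]' 0.3 10; python3 -c "from h import *;st()"; python3 -m creep '[0,0,0,0,0,0,0,0,0,0,0,0,0,0,0,0]' 0.72 10;  python3 -c "from h import *;st()"; python3 -m creep '[0,0,0,0,0,0,0,0]' 1 10;  python3 -c "from h import *;st()"
```

```text
time_s: 11.9
tcp_pos: [0.6217, -0.0052, 0.0783]
ee_rot: [[0.001, 0.147, 0.989], [0.0, 0.989, -0.147], [-1.0, 0.0, 0.001]]
contact_force: [-0.1, -0.1, 0.1]
gripper_width: 0.0641
t 11.9 tcp [ 0.6217 -0.0052  0.0783] jaw -8.43 F [-0.07 -0.11  0.12] T [-0.1  -0.07 -0.03] w 0.0641 q [ 0.29  0.65 -0.46  1.75  0.38  0.82 -0.49]
time_s: 12.4
tcp_pos: [0.6207, -0.0051, 0.0782]
ee_rot: [[-0.001, 0.146, 0.989], [-0.0, 0.989, -0.146], [-1.0, -0.0, -0.001]]
contact_force: [-1.4, 1.0, 3.3]
gripper_width: 0.0266
t 12.4 tcp [ 0.6207 -0.0051  0.0782] jaw -8.42 F [-1.44  0.96  3.3 ] T [-0.04  0.47  0.03] w 0.0266 q [ 0.29  0.65 -0.46  1.75  0.38  0.82 -0.49]
time_s: 12.65
tcp_pos: [0.6223, -0.0057, 0.0784]
ee_rot: [[0.002, 0.147, 0.989], [-0.0, 0.989, -0.147], [-1.0, 0.0, 0.002]]
contact_force: [1.1, -0.8, 0.1]
gripper_width: 0.0128
t 12.65 tcp [ 0.6223 -0.0057  0.0784] jaw -8.44 F [ 1.09 -0.82  0.12] T [-0.1  -0.45  0.02] w 0.0128 q [ 0.29  0.65 -0.46  1.75  0.38  0.82 -0.49]
```

The bar is clamped, 12.8 mm wide. Turning in steps, watching the torque.

```bash
G='from h import *;st()'; python3 -m creep '[0,0,0,0,0,0,0,0.1,0,0,0,0.1]' 1 25 >/dev/null; python3 -c "$G"; python3 -m creep '[0,0,0,0.12]'>/dev/null; python3 -c "$G";  python3 -m creep '[0,0,0,0.12]'>/dev/null; python3 -c "$G";  python3 -m creep '[0,0,0,0.1]'>/dev/null; python3 -c "$G"; python3 -m creep '[0,0,0,0.09]'>/dev/null; python3 -c "$G"; python3 -m creep '[0,0,0,0]' >/dev/null; python3 -c "$G"
```

```text
t 13.025 tcp [ 0.6222 -0.0047  0.0786] jaw 3.13 F [ 1.9  -0.23  1.98] T [ 0.05 -0.36 -0.54] w 0.0124 q [ 0.32  0.66 -0.51  1.75  0.42  0.83 -0.32]
t 13.15 tcp [ 0.6223 -0.005   0.0787] jaw 9.97 F [2.04 0.8  2.84] T [ 0.19 -0.42 -0.69] w 0.0137 q [ 0.34  0.67 -0.53  1.75  0.44  0.84 -0.22]
t 13.275 tcp [ 0.622  -0.0055  0.0785] jaw 16.96 F [ 2.47 -0.17  1.89] T [ 0.09 -0.46 -0.04] w 0.0118 q [ 0.36  0.68 -0.56  1.75  0.46  0.85 -0.12]
t 13.4 tcp [ 0.6221 -0.0053  0.0785] jaw 22.67 F [ 1.47 -0.47  1.94] T [ 0.03 -0.45 -0.13] w 0.012 q [ 0.38  0.69 -0.59  1.75  0.48  0.85 -0.03]
t 13.525 tcp [ 0.6222 -0.0052  0.0786] jaw 27.8 F [ 1.83 -0.31  1.91] T [ 0.08 -0.47 -0.1 ] w 0.0116 q [ 0.39  0.69 -0.61  1.75  0.5   0.86  0.04]
t 13.65 tcp [ 0.622  -0.0054  0.0784] jaw 27.6 F [ 2.13 -0.69  2.72] T [-0.03 -0.59  0.06] w 0.0115 q [ 0.39  0.69 -0.61  1.75  0.5   0.86  0.04]
```

A single click was felt: torque peaked at -0.7 and fell to about 0 at jaw 27.6°. Releasing, rising and checking.

```bash
python3 -m creep '[0,0,0,0,0,0,0,0,0,0,0,0,0,0,0.03,0,0.014,-0.0266,0.04,0,0.014,-0.0266,0.02,0,0,0,0,0]' 0;  python3 - <<'E'
from h import *
st()
s=snapshot("side"); K=s["K"]; T=np.linalg.inv(s["pose"])
N=480; i,j=np.mgrid[0:N,0:N]
X=.6205+(N/2-i)*.00025; Y=-.0035-(j-N/2)*.00025
c=T@np.stack([X.ravel(),Y.ravel(),np.full(X.size,.078),np.ones(X.size)])
u=K[0,0]*c[0]/-c[2]+K[0,2]; v=K[1,1]*(-c[1])/-c[2]+K[1,2]
cv2.imwrite("pics/g.png",cv2.remap(s["img"],u.reshape(N,N).astype(np.float32),v.reshape(N,N).astype(np.float32),2))
E
```

```text
time_s: 14.52
tcp_pos: [0.6507, -0.0612, 0.1694]
ee_rot: [[0.003, -0.46, 0.888], [-0.001, 0.888, 0.46], [-1.0, -0.003, 0.002]]
contact_force: [-0.5, 0.8, 0.2]
gripper_width: 0.0793
t 14.525 tcp [ 0.6507 -0.0612  0.1694] jaw 27.4 F [-0.54  0.78  0.23] T [-0.03 -0.12 -0.03] w 0.0793 q [ 0.49  0.63 -0.65  1.61  0.43  1.04  0.19]
```

View pics/g.png

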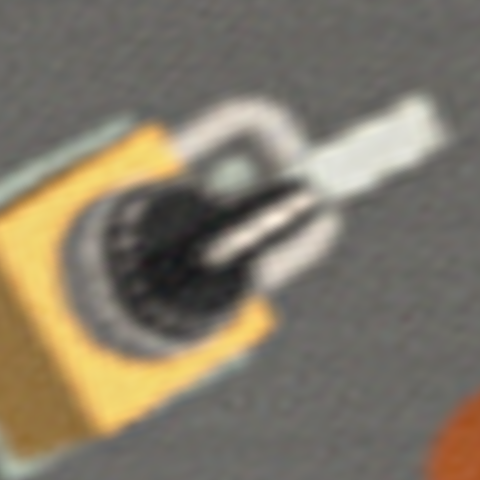

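The bar line (208,260) to (315,197) is now parallel to the hook and shackle. Going down to the shackle.

```bash
python3 -m creep '[0,0,-0.04,0,0,0,-0.04,0,0,0,-0.02,0,0,0,0,0,0,0,0,0]' 0; python3 -c "from h import *;st()"
```

```text
time_s: 15.2
tcp_pos: [0.6501, -0.0577, 0.0693]
ee_rot: [[0.002, -0.465, 0.885], [0.0, 0.885, 0.465], [-1.0, -0.001, 0.002]]
contact_force: [0.4, 0.7, -0.5]
gripper_width: 0.092
t 15.2 tcp [ 0.6501 -0.0577  0.0693] jaw 27.7 F [ 0.44  0.72 -0.49] T [ 0.   -0.08 -0.06] w 0.092 q [ 0.45  0.75 -0.59  1.67  0.51  0.88  0.13]
```

```bash
python3 -m creep '[0.001,-0.002,-0.018,0,0,0,-0.017,0,0,0,0,0,0,0,0,0]'; python3 -c "from h import *;st()"; python3 -m creep '[0,0,0,0,0,0,0,0,0,0,0,0,0,0,0,0,0,0,0,0,0,0,0,0]' 1 15;  python3 -c "from h import *;st()"
```

```text
time_s: 15.7
tcp_pos: [0.6503, -0.0602, 0.033]
ee_rot: [[-0.0, -0.464, 0.886], [0.0, 0.886, 0.464], [-1.0, 0.0, 0.0]]
contact_force: [0.4, 0.2, -0.5]
gripper_width: 0.0916
t 15.7 tcp [ 0.6503 -0.0602  0.033 ] jaw 27.67 F [ 0.38  0.23 -0.52] T [-0.   -0.1   0.06] w 0.0916 q [ 0.43  0.79 -0.56  1.68  0.54  0.83  0.11]
time_s: 16.45
tcp_pos: [0.6509, -0.0605, 0.0334]
ee_rot: [[0.002, -0.464, 0.886], [0.0, 0.886, 0.464], [-1.0, -0.001, 0.001]]
contact_force: [3.3, 0.1, -0.1]
gripper_width: 0.0482
t 16.45 tcp [ 0.6509 -0.0605  0.0334] jaw 27.66 F [ 3.29  0.05 -0.11] T [-0.1  -0.69 -0.1 ] w 0.0482 q [ 0.43  0.79 -0.56  1.68  0.54  0.83  0.11]
```

```bash
python3 -m creep '[0,0,0,0,0,0,0,0,0.0028,-0.0053,0,0,0.0028,-0.0053,0,0]' 1 25; python3 -c "from h import *;st()"; python3 -m creep '[0.0028,-0.0053,0,0,0.0028,-0.0053,0,0,0.0023,-0.0044,0,0,0.0014,-0.0027,0,0,0,0,0,0]';  python3 -c "from h import *;st()"
```

```text
time_s: 16.95
tcp_pos: [0.6554, -0.0699, 0.0326]
ee_rot: [[-0.001, -0.465, 0.885], [0.002, 0.885, 0.465], [-1.0, 0.002, -0.0]]
contact_force: [0.3, 3.7, -2.5]
gripper_width: 0.0477
t 16.95 tcp [ 0.6554 -0.0699  0.0326] jaw 27.7 F [ 0.29  3.74 -2.46] T [ 0.77 -0.5  -0.29] w 0.0477 q [ 0.45  0.8  -0.56  1.66  0.54  0.84  0.13]
time_s: 17.58
tcp_pos: [0.6653, -0.0893, 0.0331]
ee_rot: [[0.0, -0.464, 0.886], [-0.0, 0.886, 0.464], [-1.0, -0.001, -0.0]]
contact_force: [1.4, 2.8, -2.4]
gripper_width: 0.0477
t 17.575 tcp [ 0.6653 -0.0893  0.0331] jaw 27.64 F [ 1.37  2.82 -2.4 ] T [ 0.44 -0.64 -0.42] w 0.0477 q [ 0.46  0.82 -0.56  1.63  0.54  0.86  0.17]
```

```bash
python3 -m creep '[0.0014,-0.0027,0,0,0.0009,-0.0018,0,0,0,0,0,0]'; python3 -c "from h import *;st()"; python3 -m creep '[0,0,0,0,0,0,0,0,0,0,0,0,0,0,0.03,0,-0.008,0.016,0.05,0,-0.02,0.038,0.05,0,-0.015,0.028,0.02,0,0,0,0,0]' 0;  python3 - <<'E'
from h import *
st()
s=snapshot("side"); cv2.imwrite("pics/i.png",cv2.resize(s["img"][180:300,200:360],None,fx=4,fy=4,interpolation=2))
E
```

```text
time_s: 17.95
tcp_pos: [0.6671, -0.0923, 0.0333]
ee_rot: [[-0.001, -0.465, 0.885], [0.001, 0.885, 0.465], [-1.0, 0.001, -0.0]]
contact_force: [-1.4, 5.4, 0.1]
gripper_width: 0.0476
t 17.95 tcp [ 0.6671 -0.0923  0.0333] jaw 27.71 F [-1.43  5.39  0.12] T [ 1.08 -0.12 -0.31] w 0.0476 q [ 0.47  0.82 -0.56  1.62  0.54  0.86  0.18]
time_s: 18.95
tcp_pos: [0.6257, -0.0105, 0.1832]
ee_rot: [[0.004, -0.468, 0.884], [-0.0, 0.884, 0.468], [-1.0, -0.002, 0.003]]
contact_force: [0.5, 0.6, 0.5]
gripper_width: 0.0917
t 18.95 tcp [ 0.6257 -0.0105  0.1832] jaw 27.93 F [0.47 0.63 0.5 ] T [-0.03 -0.07 -0.01] w 0.0917 q [ 0.45  0.58 -0.68  1.67  0.41  1.04  0.13]
```

View pics/i.png

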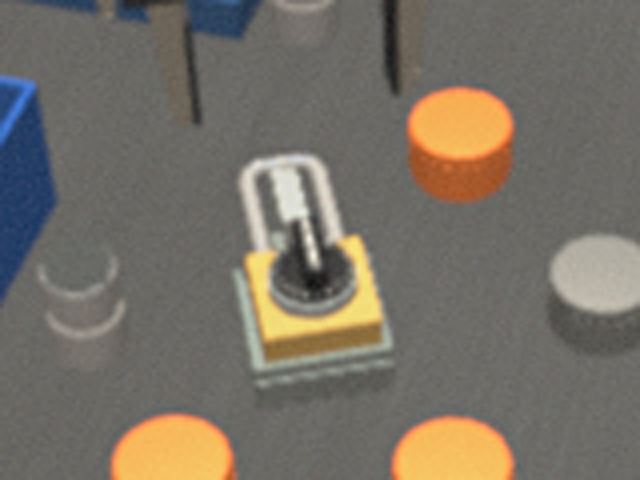

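The shackle is fully out with the case in the cradle, and the cap stands at right. I'll grip the bar slightly toward the shackle, for balance.

```bash
python3 -m creep '[0,0,-0.04,0,0,0,-0.03,0,0,0,-0.01,0,0,0,0,0,0,0,0,0]' 0; python3 -c "from h import *;st()"
```

```text
time_s: 19.62
tcp_pos: [0.6264, -0.0134, 0.1015]
ee_rot: [[0.002, -0.464, 0.886], [-0.0, 0.886, 0.464], [-1.0, -0.001, 0.001]]
contact_force: [-0.3, -0.6, -0.8]
gripper_width: 0.0922
t 19.625 tcp [ 0.6264 -0.0134  0.1015] jaw 27.64 F [-0.26 -0.57 -0.79] T [ 0.02 -0.08 -0.01] w 0.0922 q [ 0.42  0.67 -0.63  1.72  0.48  0.9   0.07]
```

```bash
python3 -m creep '[-0.001,0.002,-0.013,0,0,0,-0.0105,0,0,0,0,0]'; python3 -m creep '[0,0,0,0,0,0,0,0,0,0,0,0,0,0,0,0,0,0,0,0,0,0,0,0]' 1 12;  python3 -c "from h import *;st()"; python3 -m creep '[0,0,0,0,0,0,0,0,0,0,0,0]' 1 55;  python3 -c "from h import *;st()"
```

```text
time_s: 20.0
tcp_pos: [0.6236, -0.0113, 0.0758]
ee_rot: [[-0.002, -0.465, 0.886], [-0.0, 0.886, 0.465], [-1.0, 0.001, -0.002]]
contact_force: [-0.5, 0.6, 0.1]
gripper_width: 0.0921
time_s: 20.75
tcp_pos: [0.6245, -0.0112, 0.077]
ee_rot: [[0.0, -0.464, 0.886], [-0.0, 0.886, 0.464], [-1.0, -0.0, 0.0]]
contact_force: [-0.1, -0.3, 0.1]
gripper_width: 0.0341
t 20.75 tcp [ 0.6245 -0.0112  0.077 ] jaw 27.67 F [-0.08 -0.29  0.05] T [-0.03 -0.14  0.02] w 0.0341 q [ 0.4   0.7  -0.61  1.74  0.5   0.86  0.05]
time_s: 21.12
tcp_pos: [0.6243, -0.0113, 0.077]
ee_rot: [[-0.0, -0.464, 0.886], [-0.0, 0.886, 0.464], [-1.0, -0.0, -0.0]]
contact_force: [-1.3, -1.0, -0.7]
gripper_width: 0.0113
t 21.125 tcp [ 0.6243 -0.0113  0.077 ] jaw 27.67 F [-1.29 -1.03 -0.67] T [-0.07  0.03  0.06] w 0.0113 q [ 0.4   0.7  -0.61  1.74  0.5   0.86  0.05]
```

Clamped. Lifting slowly at first.

```bash
python3 -m creep '[0,0,0,0,0,0,0.004,0,0,0,0.006,0,0,0,0.008,0,0,0,0.01,0,0,0,0.012,0,0,0,0,0]';  python3 -c "from h import *;st()"
```

```text
time_s: 22.0
tcp_pos: [0.6254, -0.0111, 0.1186]
ee_rot: [[0.003, -0.464, 0.886], [-0.0, 0.886, 0.464], [-1.0, -0.001, 0.002]]
contact_force: [0.5, 0.2, -5.6]
gripper_width: 0.0113
t 22.0 tcp [ 0.6254 -0.0111  0.1186] jaw 27.66 F [ 0.54  0.17 -5.61] T [-0.02 -0.16  0.06] w 0.0113 q [ 0.42  0.65 -0.64  1.72  0.47  0.93  0.08]
```

```bash
python3 -m creep '[0,0,0.015,0,0,0,0.02,0,0,0,0.02,0,0,0,0.02,0,0,0,0.01,0,0,0,0.005,0,0,0,0,0,0,0,0,0]'; python3 -m creep '[0,0,0,0,0,0,0,0]';  python3 - <<'E'
from h import *
st()
s=snapshot("side"); cv2.imwrite("pics/j.png",cv2.resize(s["img"][140:300,190:350],None,fx=3.5,fy=3.5,interpolation=2))
p,u,v=pts(s); bgr=s["img"][v,u].astype(int)
br=(p[:,2]>.1)&(np.hypot(p[:,0]-.625,p[:,1]+.01)<.06)&(bgr[:,2]-bgr[:,0]>50)
print("brass z",np.percentile(p[br,2],[5,50,95]))
s=snapshot("top")
for l in("cap","part1","oil","mug","wrench","driver"):
    for r in trace(s,l)[:3]: print(l,round(r["score"],2),np.median(pts(s,r["pixels"])[0],0).round(3))
E
```

```text
time_s: 23.0
tcp_pos: [0.624, -0.0113, 0.2062]
ee_rot: [[-0.001, -0.464, 0.886], [0.0, 0.886, 0.464], [-1.0, 0.001, -0.001]]
contact_force: [-0.9, 0.8, -4.9]
gripper_width: 0.0113
time_s: 23.25
tcp_pos: [0.6243, -0.0112, 0.2066]
ee_rot: [[-0.001, -0.465, 0.886], [0.0, 0.886, 0.465], [-1.0, 0.0, -0.0]]
contact_force: [-0.6, -0.2, -5.0]
gripper_width: 0.0112
t 23.25 tcp [ 0.6243 -0.0112  0.2066] jaw 27.68 F [-0.55 -0.24 -5.01] T [ 0.   -0.09 -0.03] w 0.0112 q [ 0.46  0.55 -0.69  1.65  0.39  1.08  0.14]
brass z [0.15341607 0.17409074 0.31378474]
cap 0.81 [ 0.476 -0.063  0.037]
cap 0.77 [0.52  0.079 0.037]
cap 0.71 [0.651 0.113 0.037]
part1 0.93 [ 0.385 -0.37   0.06 ]
part1 0.62 [ 0.699 -0.251  0.059]
part1 0.54 [0.604 0.006 0.021]
oil 0.55 [0.728 0.212 0.097]
oil 0.45 [0.608 0.004 0.193]
mug 0.81 [0.42  0.366 0.036]
mug 0.34 [0.61  0.355 0.007]
wrench 0.92 [0.614 0.352 0.007]
driver 0.74 [0.39  0.218 0.024]
```

View pics/j.png

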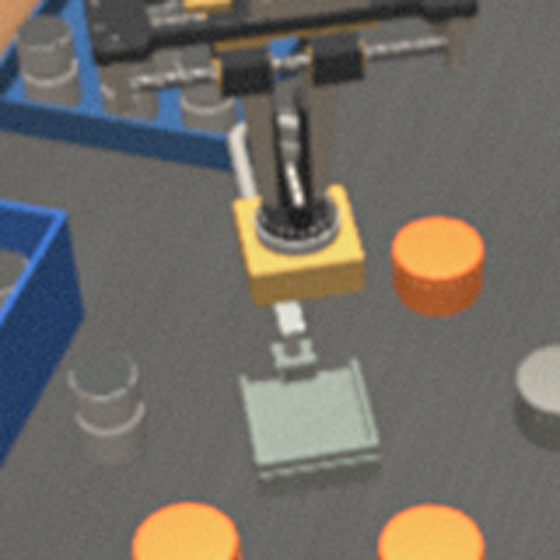

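The lock hangs level above the empty cradle with the shackle out, and the cap stands on the bench. Handing in.

```bash
python3 -c "
from h import *
print(sign_off())"
```

```text
the job is handed in; nothing more can be done
None
```

The job is done and handed in at about 23 s of the 64 s allowed; sign-off gives no verdict.

- **Cap:** I pulled the grey dust cap off and set it rim down at about (0.477, -0.062). Its top measured 37 mm, about 15 cm from the lock.
- **Dial:** I turned it one click, from 2.51 to 3.14. The torque peaked at about 0.7 N m and then fell to about 0, well above the stated 0.1 N m. The picture then showed the bar in line with the shackle.
- **Shackle:** I pulled it about 35 mm by tool travel, past its 30 mm stop, so it slipped slightly in the grip at the end. The picture showed it fully out with the case still in the cradle.
- **Lift:** I lifted the lock by the bar and held it.

**Last checks:** the tool was at 0.207 m and the underside at about 0.15 m by calculation. The lock looked level and still in the picture, with about 5 N of weight on the wrist and the cradle empty. One median depth for the case top read 0.174 m, which fits, though some other readings in that sample were off the case.

The bystanders I re-measured were within about 1 cm of where they started. The network did not report part3 in the last top view, but it stood in place in the side picture.

**What went wrong:** my first grip on the dial bar was too low and a finger rode on the skirt, pressing up with about 19 N. I opened, raised 4.5 mm and gripped again. Some picture measurements also put the bar about 4 to 7 mm off the dial axis, but the grip centred on the bar without trouble.

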